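# Restock the empty filter bin and flag it

## Task

Two of the three yellow bins hold oil filters and one has run out: stand the spare filter from the bench upright on the floor of the empty bin. Then drape the green saddle marker over the steel rail in front of that same bin, roughly in line with the bin's middle, so that it straddles the rail and hangs there by itself. Leave the filters already in stock and the red marker where they are.

Things in the scene. Friction and masses are not known exactly. Their poses are not given: they have to be found in the camera images.
- stand: Fixed steel bin stand (base 260 x 410 x 6 mm) with three yellow open bins along its y, pitch 124 mm. Round steel rail, diameter 14 mm, 390 mm long, along y between two grey posts, 125 mm in front (-x) of the bins' centres; rail top 134 mm, post tops 142 mm above the bench. Origin on the bench under the middle bin's centre; z up; may be turned some degrees.
- bay_left (a point): Centre of the inner floor of the left (+y) yellow bin, 10 mm above the bench; axes as the stand. Each bin is inside 148 mm (x) by 108 mm (y); side and back walls 4 mm thick, tops 72 mm above the bench; low front wall, top 52 mm above the bench.
- bay_middle (a point): Centre of the inner floor of the middle yellow bin, 10 mm above the bench; axes as the stand. Each bin is inside 148 mm (x) by 108 mm (y); side and back walls 4 mm thick, tops 72 mm above the bench; low front wall, top 52 mm above the bench.
- bay_right (a point): Centre of the inner floor of the right (-y) yellow bin, 10 mm above the bench; axes as the stand. Each bin is inside 148 mm (x) by 108 mm (y); side and back walls 4 mm thick, tops 72 mm above the bench; low front wall, top 52 mm above the bench.
- rail_left (a point): Point on the top line of the rail directly in front of the middle of the left (+y) bin; axes as the stand (y along the rail).
- rail_middle (a point): Point on the top line of the rail directly in front of the middle of the middle bin; axes as the stand (y along the rail).
- rail_right (a point): Point on the top line of the rail directly in front of the middle of the right (-y) bin; axes as the stand (y along the rail).
- spare_filter: The spare filter, standing on the bench outside the bins: a blue oil filter with a white band, an upright cylinder of diameter 54 mm and height 85 mm (top edge bevelled from 78 mm up); origin at the centre of its underside, z up. About 0.3 kg.
- stock_1: A filter already in stock, standing in one of the bins: a blue oil filter with a white band, an upright cylinder of diameter 54 mm and height 85 mm (top edge bevelled from 78 mm up); origin at the centre of its underside, z up.
- stock_2: A filter already in stock, standing in one of the bins: a blue oil filter with a white band, an upright cylinder of diameter 54 mm and height 85 mm (top edge bevelled from 78 mm up); origin at the centre of its underside, z up.
- stock_3: A filter already in stock, standing in one of the bins: a blue oil filter with a white band, an upright cylinder of diameter 54 mm and height 85 mm (top edge bevelled from 78 mm up); origin at the centre of its underside, z up.
- green_marker: Green plastic saddle marker (upside-down U) standing on its legs: 40 mm (x) by 60 mm (y); legs 5 mm thick, 75 mm high, clear gap of 30 mm between them (across x); 5 mm top plate; on it an upright grip tab 12 mm thick (x), 46 mm long (y), 80 to 120 mm above the feet; same both ways round. Origin midway between the feet, at their underside; z up. About 0.12 kg.
- green_saddle (a point): Centre of the underside of the green marker's top plate (75 mm above its feet): the spot that sits on the rail when it is hung; axes as the marker.
- red_marker: Red plastic saddle marker (upside-down U) standing on its legs: 40 mm (x) by 60 mm (y); legs 5 mm thick, 75 mm high, clear gap of 30 mm between them (across x); 5 mm top plate; on it an upright grip tab 12 mm thick (x), 46 mm long (y), 80 to 120 mm above the feet; same both ways round. Origin midway between the feet, at their underside; z up. Not used in this job.
There are look-alikes about, which are no part of the job. What is shaped like the spare_filter but pink or purple is not meant.

How it is judged:
By the outcome, as a careful person would: the job done as asked, in the order asked, and still so for the second after the job is handed in, with the robot touching nothing.
It also fails if it takes over 64 s, if anything falls off the work surface, if the arm or the gripper's body presses on something with over 40 N, if the wrist force passes 120 N, or if a joint passes its speed limit or range.

## Robot

A 7-joint arm with a two-finger parallel gripper is mounted at the origin on the work surface. World frame = base frame: x ahead of the robot, y to its left, z up, the work surface at z = 0. Lengths are in m, angles in rad, forces in N, time in s.
With the tool pointing down it reaches from about 0.4 to 0.85 m from the base axis. Payload 10.4 kg.
Tool frame: the origin (TCP) lies at the very end of the fingers, on their centre line; the grasp point (between the pads) lies 19 mm behind it; z points along the fingers, y is the line along which they close (so a half turn about z gives the same grasp; the last joint's range is limited). The gripper opens to 87 mm and grips with 3 to 60 N. Pads are 19 mm wide; open, the fingers measure 117 mm over their backs; the gripper's body (75 mm by 190 mm) begins 51 mm behind the grasp point.
Start: joints at [-0.023, 0.332, -0.065, 1.46, 0.022, 1.35, -0.088], TCP at [0.625, 0, 0.223] pointing down, gripper open.
Joint ranges: [-2.6, 2.6], [-0.5, 2.12], [-1.47, 1.34], [0.16, 2.42], [-1.27, 4.41], [0.06, 2.06], [-2.6, 2.6]. Speed limits (rad/s): [2.22, 2.22, 2.79, 2.79, 3.14, 3.14, 3.14].

## Interface

Orientations are given as a unit quaternion [x, y, z, w].
In Python, from bench import status, camera, order gives the robot as it stands.
- The arm moves only by the tool jog_arm, never from a script. Its argument "plan" is a list of rows, each a list of 7 numbers: the turn, a rotation vector about the tool's x, y, z in rad, then the shift along the tool's x, y, z in mm, then the opening, from -1 (shut) to 1 (fully open). A call has 1 to 12 rows; each row is the pose to reach, as a shift and turn from the pose commanded when the call began, along the tool's axes at that moment; what a row does not reach only later rows make up. A row lasts 1/10 s, in which the tool goes at most 50 mm and 8.59 degrees, less where a joint would pass 70% of its speed; a pose out of reach is approached as far as the arm can. A call with a gripper value outside its range is refused whole. The fingers move at their own pace and stop on an object; "squeeze" is the grip in N (left out, the last holds). Time passes only in rows, so rows that repeat a pose let the fingers close. It gives the time, the measured TCP pose, the force, the opening and the grip force at its end, in the units of the state.
- status.read_state(): the state, without advancing time (a new reading comes with each control period).
- camera(name): name is "scene" or "side" or "wrist"; returns a dict with "image" (480x640x3 uint8, red, green, blue), "z_map" (480x640 float32, m along the optical axis (not along the pixel's ray), 0 where there is no reading), "fx", "fy", "cx", "cy" (pixels), "world_from_camera" (4x4, takes a point from camera to world coordinates); the wrist camera has in their place "mount" (4x4, takes a point from camera to tool coordinates, whose origin is the TCP and whose axes are the flange's). Camera axes: x right, y down, z forward; pixel columns grow to the right and rows downward; lengths in m; the calibration is good to about 2 mm. A picture is of the moment at which its call begins: read the wrist's pose just before it.
- order.close_job(): hands the job in; it is judged then, once.
The state is a dict: "time": time; "joint_positions": joint angles; "joint_vel": joint speeds; "joint_torque": joint torques, N m; "ee_pos": TCP position; "eef_rot": TCP orientation; "ft_force": force on the tool from outside, world axes, zero at the start; "torque": the same for the moment, N m; "width": finger opening in m; "grip_force": force on a finger pad.
Only numpy, scipy, OpenCV 4.12 (cv2) and the standard library are available. Lean on these libraries where they do the work, as an engineer would, in place of code of your own. Each camera call takes 0.05 s, during which the arm holds its last target. There are 200 camera calls.

## Working session

There is one attempt and no reset: what is moved stays moved. The work goes in short steps, Python scripts to look and compute and a tool call to move; the robot and the scene stay as the last step left them, time stands still between calls to the robot, and variables do not carry over. Pictures are saved under pics/ and viewed, at most 10 in all, crops included, and the job is handed in when it is done.

Besides the shell and the picture viewer there is one more tool, called after "Request:" in YAML: its name, and indented under it one key for each argument. jog_arm: Moves the arm, as the interface text tells. Its arguments: {"type":"object","properties":{"plan":{"type":"array"},"squeeze":{"type":"number"}},"required":["plan"]}

```bash
mkdir -p pics
cat > h.py <<'E'
import numpy as np, cv2
from bench import status, camera, order
def pts(c,T=None):
    z=c["z_map"]; v,u=np.mgrid[:480,:640]
    p=np.stack([(u-c["cx"])/c["fx"]*z,(v-c["cy"])/c["fy"]*z,z],-1)
    T=c["world_from_camera"] if T is None else T
    return p@T[:3,:3].T+T[:3,3]
E
python3 - <<'E'
from h import *
s=status.read_state(); print(s)
for n in("scene","side"):
    c=camera(n); np.savez(n,**{k:c[k] for k in c}); cv2.imwrite(f"pics/{n}.png",c["image"][...,::-1])
    print(n,c["fx"],c["world_from_camera"].round(3).tolist())
E
```

```text
{'time': 0.0, 'joint_positions': array([-0.02260376,  0.33287949, -0.06469033,  1.46092758,  0.02159397,
        1.34989474, -0.08848827]), 'joint_vel': array([ 0.00013775,  0.00062058,  0.00110369,  0.00032908, -0.00113513,
       -0.00029241,  0.00228797]), 'joint_torque': array([-1.20520472e-04, -6.23245955e+01,  2.44190963e-02, -3.89891267e+01,
       -6.13984605e-02,  3.97891912e-02,  1.87085252e-04]), 'ee_pos': array([ 6.24619434e-01, -6.93845888e-06,  2.21755714e-01]), 'eef_rot': array([ 7.07097512e-01,  7.07115697e-01, -5.21409642e-04, -4.77469166e-04]), 'ft_force': array([ 0.40863336,  0.72404242, -0.30364344]), 'torque': array([-0.04667972,  0.03699073, -0.0003783 ]), 'grip_force': 0.0, 'width': 0.08658009508627387}
scene 477.797927922751 [[-0.641, 0.516, -0.568, 1.175], [0.767, 0.417, -0.487, 0.522], [-0.014, -0.748, -0.663, 0.884], [0.0, 0.0, 0.0, 1.0]]
side 590.9637535458319 [[-0.998, -0.036, 0.057, 0.465], [-0.067, 0.521, -0.851, 0.925], [0.001, -0.853, -0.523, 0.679], [0.0, 0.0, 0.0, 1.0]]
```

View pics/scene.png

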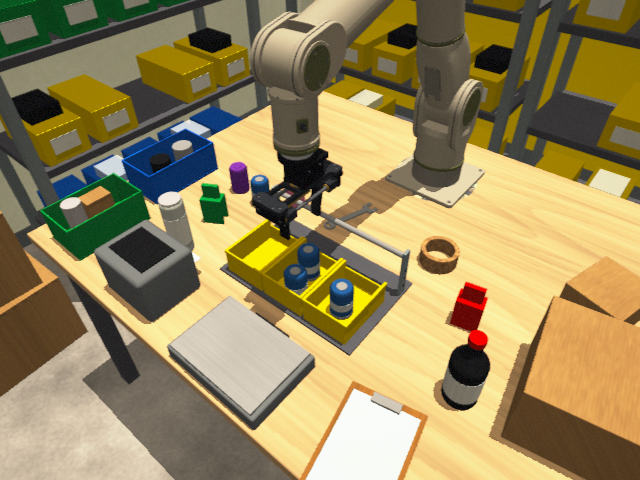

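View pics/side.png

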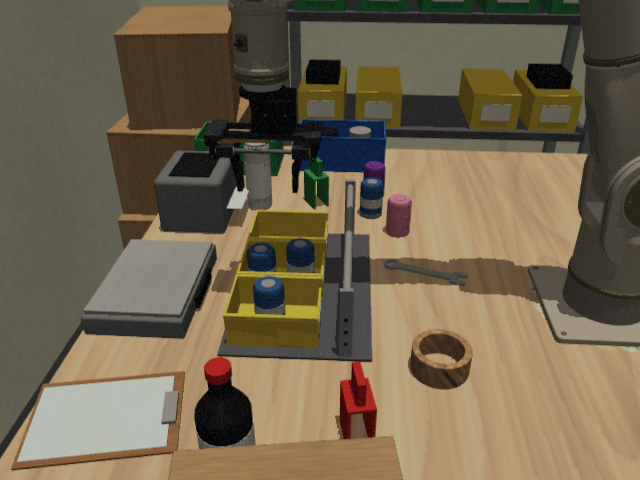

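The scene view shows the empty bin at (265,250), which is the right (-y) one. The spare filter is at (260,185), next to the purple cylinder at (238,178). The green marker is at (213,203). The side view shows the spare at (372,197), the purple look-alike at (374,172), the pink one at (399,215) and the green marker at (317,187).

```bash
cat > m.py <<'E'
from h import *
for n in("scene","side"):
    c=dict(np.load(n+".npz")); P=pts(c); H=cv2.cvtColor(c["image"],cv2.COLOR_RGB2HSV); h,s,v=H[...,0].astype(int),H[...,1],H[...,2]
    ok=(c["z_map"]>0)&(P[...,0]>.2)&(P[...,0]<1.)&(abs(P[...,1])<.6)&(P[...,2]>.004)
    def comp(m,name,zmin,lo=40):
        k,l,st,_=cv2.connectedComponentsWithStats((m&ok).astype(np.uint8))
        for i in range(1,k):
            if st[i,4]<lo: continue
            q=P[l==i]; t=q[q[:,2]>q[:,2].max()-.012]
            print(n,name,st[i].tolist(),"max",q.max(0).round(3),"min",q.min(0).round(3),"topmed",np.median(t,0).round(3))
    comp((h>100)&(h<125)&(s>110),"blue",0)
    comp((h>128)&(s>60),"pinkpurple",0,100)
    g=(h>50)&(h<85)&(s>120); comp(g,"green",0)
    for lab,msk in (("green",g),("red",((h<5)|(h>175))&(s>150))):
        q=P[msk&ok&(P[...,2]>.084)&(P[...,2]<.125)]
        q=q[(q[:,0]<.9)]
        if len(q)>10:
            print(n,lab,"tab",len(q),cv2.minAreaRect((q[:,:2]*1000).astype(np.float32)))
    y=(h>20)&(h<34)&(s>190)&ok&(P[...,2]>.066)&(P[...,2]<.078)
    k,l,st,_=cv2.connectedComponentsWithStats(cv2.dilate(y.astype(np.uint8),np.ones((5,5))))
    i=1+np.argmax(st[1:,4]); q=P[y&(l==i)]
    print(n,"bins",len(q),cv2.minAreaRect((q[:,:2]*1000).astype(np.float32)))
    r=ok&(s<90)&(P[...,2]>.127)&(P[...,2]<.139)&(P[...,0]>.4)&(P[...,0]<.75)&(abs(P[...,1])<.3)
    q=P[r]; 
    if len(q)>20:
        L=cv2.fitLine((q[:,:2]*1000).astype(np.float32),cv2.DIST_HUBER,0,.01,.01).ravel(); print(n,"rail",len(q),L.round(3),q.min(0).round(3),q.max(0).round(3))
E
python3 m.py
```

```text
scene blue [143, 139, 74, 65, 1944] max [ 0.641 -0.562  0.103] min [ 0.399 -0.6    0.004] topmed [ 0.527 -0.569  0.096]
scene blue [251, 175, 18, 19, 225] max [ 0.464 -0.302  0.089] min [ 0.416 -0.351  0.051] topmed [ 0.447 -0.32   0.084]
scene blue [284, 243, 35, 47, 826] max [0.674 0.024 0.099] min [ 0.551 -0.048  0.023] topmed [ 0.628 -0.009  0.094]
scene blue [330, 279, 23, 27, 434] max [0.643 0.133 0.099] min [0.592 0.082 0.059] topmed [0.624 0.112 0.094]
scene blue [330, 308, 22, 9, 75] max [0.642 0.134 0.038] min [0.612 0.091 0.021] topmed [0.636 0.123 0.031]
scene pinkpurple [229, 162, 20, 32, 495] max [ 0.459 -0.395  0.089] min [ 0.408 -0.45   0.004] topmed [ 0.434 -0.423  0.084]
scene green [53, 182, 97, 77, 2739] max [ 0.909 -0.521  0.103] min [ 0.69  -0.6    0.004] topmed [ 0.81  -0.53   0.097]
scene green [200, 183, 28, 41, 806] max [ 0.603 -0.341  0.124] min [ 0.542 -0.404  0.004] topmed [ 0.572 -0.378  0.118]
scene green tab 742 ((637.4146728515625, -90.12908935546875), (293.28106689453125, 1014.701416015625), 14.262736320495605)
scene red tab 327 ((465.2875061035156, 
[... 1692 characters left out ...]
1]
side green [270, 154, 11, 20, 172] max [ 0.708 -0.52   0.062] min [ 0.69  -0.598  0.004] topmed [ 0.699 -0.529  0.056]
side green [304, 156, 24, 51, 784] max [0.604 0.039 0.295] min [ 0.539 -0.417  0.004] topmed [0.54  0.034 0.292]
side green tab 324 ((634.692138671875, -75.0255126953125), (291.2072448730469, 1019.3562622070312), 14.42333698272705)
side red tab 494 ((534.963623046875, 397.24481201171875), (220.4767303466797, 46.547340393066406), 36.528175354003906)
side bins 199 ((613.0770263671875, -92.31732940673828), (214.49765014648438, 145.80215454101562), 89.00682830810547)
side rail 893 [ 1.60000e-02 -1.00000e+00  4.82624e+02  1.08480e+01] [ 0.47  -0.223  0.127] [0.497 0.186 0.139]
```

Request:
jog_arm:
  plan:
    - [0,0,0,-30,-15,0,1]
    - [0,0,-0.05,-70,-40,0,1]
    - [0,0,-0.1,-115,-65,0,1]
    - [0,0,-0.15,-155,-90,0,1]
    - [0,0,-0.2,-200,-115,0,1]
    - [0,0,-0.25,-240,-138,0,1]
    - [0,0,-0.3,-280,-160,0,1]
    - [0,0,-0.35,-310,-178,0,1]
    - [0,0,-0.35,-325,-186,0,1]
    - [0,0,-0.35,-325,-186,0,1]
    - [0,0,-0.35,-325,-186,0,1]
  squeeze: 20

```text
time: 1.2
ee_pos: [0.4393, -0.3243, 0.2222]
eef_rot: [0.573, 0.819, 0.0, -0.0]
ft_force: [0.4, 0.3, -0.9]
width: 0.0868
grip_force: 0.0
```

```bash
cat >> h.py <<'E'
from scipy.spatial.transform import Rotation as R
def wrist():
    s=status.read_state(); c=camera("wrist"); T=np.eye(4); T[:3,:3]=R.from_quat(s["eef_rot"]).as_matrix(); T[:3,3]=s["ee_pos"]
    return s,c,pts(c,T@c["mount"])
def hsv(c):
    H=cv2.cvtColor(c["image"],cv2.COLOR_RGB2HSV).astype(int); return H[...,0],H[...,1],H[...,2]
def rect(q): return cv2.minAreaRect((q[:,:2]*1000).astype(np.float32))
E
python3 - <<'E'
from h import *
s,c,P=wrist(); print(s["ee_pos"].round(4),s["eef_rot"].round(3),s["time"])
cv2.imwrite("pics/w1.png",c["image"][...,::-1]); print(c["mount"].round(3).tolist())
h,S,v=hsv(c)
def top(m,a,b,x0,x1,y0,y1): return P[m&(P[...,2]>a)&(P[...,2]<b)&(P[...,0]>x0)&(P[...,0]<x1)&(P[...,1]>y0)&(P[...,1]<y1)]
q=top(P[...,2]>0,.055,.1,.39,.49,-.375,-.285)
if len(q): print("filter",len(q),rect(q),q[:,2].max(),cv2.minEnclosingCircle((q[:,:2]*1000).astype(np.float32)))
# all views: green tab & plate, stand
for n in("wrist","scene","side"):
    if n!="wrist": c=camera(n); P=pts(c); h,S,v=hsv(c)
    g=(h>50)&(h<85)&(S>110)
    for a,b in((.086,.125),(.07,.125),(.004,.125)):
        q=top(g,a,b,.5,.65,-.45,-.3)
        if len(q)>15: print(n,"green",a,len(q),rect(q),q[:,2].max())
    y=(h>20)&(h<34)&(S>170)
    q=top(y,.066,.078,.5,.72,-.3,.25)
    if len(q)>50: print(n,"bins",len(q),rect(q))
    q=top(S<90,.122,.139,.46,.51,-.24,.2)
    if len(q)>50: L=cv2.fitLine((q[:,:2]*1000).astype(np.float32),cv2.DIST_HUBER,0,.01,.01).ravel(); print(n,"rail",rect(q),L)
    q=top(S<90,.139,.148,.46,.51,-.25,.25)
    for sg in(-1,1):
        p=q[q[:,1]*sg>.1]
        if len(p)>3: print(n,"post",len(p),p.min(0).round(4),p.max(0).round(4))
E
```

```text
[ 0.4393 -0.3243  0.2222] [ 0.573  0.819  0.    -0.   ] 1.2
[[-0.0, -0.968, -0.249, 0.068], [1.0, -0.0, 0.0, 0.0], [-0.0, -0.249, 0.968, -0.161], [0.0, 0.0, 0.0, 1.0]]
filter 3339 ((437.48858642578125, -332.0401611328125), (53.1672248840332, 53.179569244384766), 87.50405883789062) 0.08741641525162192 ((437.3406982421875, -332.4705505371094), 27.078510284423828)
wrist green 0.086 50 ((574.43359375, -397.9568786621094), (0.7049236297607422, 13.211328506469727), 30.068260192871094) 0.10944613803484216
wrist green 0.07 603 ((567.7440795898438, -399.3863525390625), (15.953575134277344, 34.11283874511719), 31.131059646606445) 0.10944613803484216
wrist green 0.004 603 ((567.7440795898438, -399.3863525390625), (15.953575134277344, 34.11283874511719), 31.131059646606445) 0.10944613803484216
wrist bins 1414 ((604.1159057617188, -144.75234985351562), (145.67770385742188, 116.56143188476562), 1.0609831809997559)
wrist rail ((482.5986022949219, -185.0587158203125), (21.45608901977539, 74.05226135253906), 3.893558979034424) [ 9.1804927e-03  9.9995786e-01  4.8317709e+02 -1.8242302e+02]
wrist post 4
[... 1046 characters left out ...]
3
side green 0.07 362 ((572.0133666992188, -377.0665283203125), (42.34918212890625, 66.43827819824219), 29.389440536499023) 0.12039268025134853
side green 0.004 833 ((573.9364013671875, -379.8658752441406), (43.04071044921875, 73.17391967773438), 29.10422134399414) 0.12039268025134853
side bins 1539 ((607.7032470703125, -13.393844604492188), (155.62063598632812, 371.86383056640625), 0.7944639921188354)
side rail ((483.38604736328125, -16.932861328125), (21.545631408691406, 408.71026611328125), 0.869757354259491) [ 1.5486054e-02 -9.9988008e-01  4.8262738e+02  1.5310412e+01]
side post 20 [ 0.476 -0.221  0.139] [ 0.4953 -0.2097  0.1412]
side post 47 [0.47   0.1749 0.139 ] [0.4904 0.1853 0.1425]
```

View pics/w1.png

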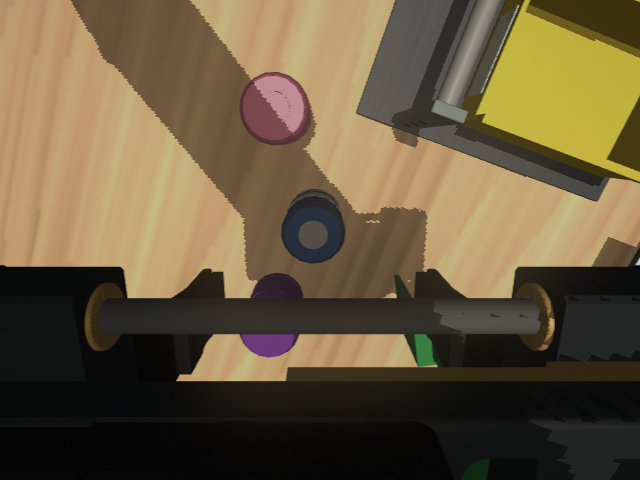

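The wrist view shows the filter at (313,230), between the open fingers and clear of the pink and purple cylinders. I'm going down to grasp it.

Request:
jog_arm:
  plan:
    - [0,0,0,-2,-2,25,1]
    - [0,0,0,-4,-3,60,1]
    - [0,0,0,-4,-3,95,1]
    - [0,0,0,-4,-3,125,1]
    - [0,0,0,-4,-3,150,1]
    - [0,0,0,-4,-3,168,1]
    - [0,0,0,-4,-3,178,1]
    - [0,0,0,-4,-3,181,1]
    - [0,0,0,-4,-3,181,0.5]
    - [0,0,0,-4,-3,181,0.2]
    - [0,0,0,-4,-3,181,0]
    - [0,0,0,-4,-3,181,0]
  squeeze: 25

```text
time: 2.55
ee_pos: [0.438, -0.33, 0.0422]
eef_rot: [0.573, 0.819, 0.0, 0.001]
ft_force: [0.3, 0.3, 0.2]
width: 0.0624
grip_force: 0.0
```

Request:
jog_arm:
  plan:
    - [0,0,0,0,0,0,0]
    - [0,0,0,0,0,0,-0.2]
    - [0,0,0,0,0,0,-0.2]
    - [0,0,0,0,0,0,-0.2]
  squeeze: 25

```text
time: 2.95
ee_pos: [0.4374, -0.3301, 0.0419]
eef_rot: [0.573, 0.819, -0.0, 0.0]
ft_force: [-3.1, -0.6, 5.2]
width: 0.0531
grip_force: 25.0
```

Request:
jog_arm:
  plan:
    - [0,0,0,0,0,-10,-0.2]
    - [0,0,0,0,0,-35,-0.2]
    - [0,0,0,0,0,-75,-0.2]
    - [0,0,0,0,0,-115,-0.2]
    - [0,0,0,0,0,-150,-0.2]
    - [0,0,0,0,0,-170,-0.2]
    - [0,0,0,0,0,-180,-0.2]
    - [0,0,0.03,5,10,-180,-0.2]
    - [0,0,0.07,17,35,-180,-0.2]
    - [0,0,0.12,32,65,-180,-0.2]
    - [0,0,0.17,49,98,-180,-0.2]
    - [0,0,0.22,65,131,-180,-0.2]

```text
time: 4.15
ee_pos: [0.5386, -0.2222, 0.2204]
eef_rot: [0.661, 0.751, -0.0, -0.001]
ft_force: [0.1, -0.3, -4.4]
width: 0.053
grip_force: 25.0
```

```bash
python3 -c "
from h import *
s=status.read_state(); M=R.from_quat(s['eef_rot']).as_matrix(); print(s['ee_pos'],s['width'],s['grip_force'],M.round(3).tolist())
d=np.array([.615,-.1425,s['ee_pos'][2]])-s['ee_pos']; print('tool mm',(M.T@d*1000).round(1),'angle of y',np.arctan2(M[1,1],M[0,1]))"
```

```text
[ 0.53857279 -0.2222426   0.22042423] 0.05301122738691776 24.993136224202317 [[-0.127, 0.992, -0.002], [0.992, 0.127, 0.001], [0.001, -0.002, -1.0]]
tool mm [69.4 86.  -0.1] angle of y 0.12778242030507678
```

Request:
jog_arm:
  plan:
    - [0,0,0.04,25,30,0,-0.2]
    - [0,0,0.08,48,60,0,-0.2]
    - [0,0,0.11,63,78,0,-0.2]
    - [0,0,0.11,69,86,0,-0.2]
    - [0,0,0.11,69,86,0,-0.2]
    - [0,0,0.11,69,86,0,-0.2]

```text
time: 4.75
ee_pos: [0.6137, -0.1456, 0.221]
eef_rot: [0.7, 0.714, -0.001, -0.0]
ft_force: [0.0, -1.4, -4.0]
width: 0.0534
grip_force: 25.0
```

Run:
```python
from h import *
s,c,P=wrist(); print(s["ee_pos"].round(4),s["time"])
cv2.imwrite("pics/w2.png",c["image"][...,::-1])
M=R.from_quat(s['eef_rot']).as_matrix(); print(np.arctan2(M[1,1],M[0,1]))
h,S,v=hsv(c); a=(P[...,2]>.06)&(P[...,2]<.08)&(h>20)&(h<34)&(S>170)
q=P[a]; print(rect(q),q.min(0),q.max(0))
# inner-wall edges at mid bin: y histogram of top-wall points
yy=q[(q[:,0]>.58)&(q[:,0]<.66)][:,1]*1000; hh,e=np.histogram(yy,np.arange(-230,60,2)); print([(int(e[i]),int(hh[i])) for i in range(len(hh)) if hh[i]>15])
# filter bottom from scene/side
for n in("scene","side"):
    c=camera(n);P=pts(c);h,S,v=hsv(c)
    q=P[(h>95)&(h<128)&(S>60)&(abs(P[...,0]-.615)<.06)&(abs(P[...,1]+.1425)<.06)&(P[...,2]>.1)&(P[...,2]<.28)]
    if len(q): print(n,len(q),q.min(0).round(3),q.max(0).round(3))
    if n=="side": cv2.imwrite("pics/s2.png",c["image"][...,::-1])
```

```text
[ 0.6137 -0.1456  0.221 ] 4.75
0.019188311134855213
((611.4415893554688, -191.35079956054688), (157.6357879638672, 28.182262420654297), 14.15667724609375) [ 0.53284012 -0.20280182  0.06009982] [ 0.6866808  -0.1584108   0.07272912]
[]
scene 469 [ 0.578 -0.158  0.189] [ 0.654 -0.118  0.277]
side 873 [ 0.572 -0.169  0.179] [ 0.655 -0.115  0.277]
```

View pics/w2.png

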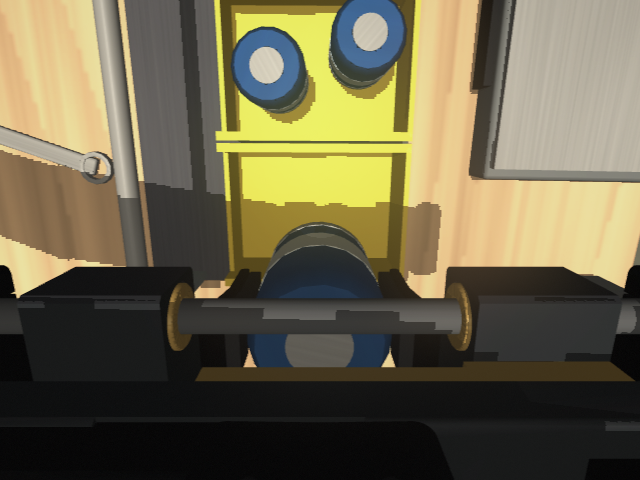

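View pics/s2.png

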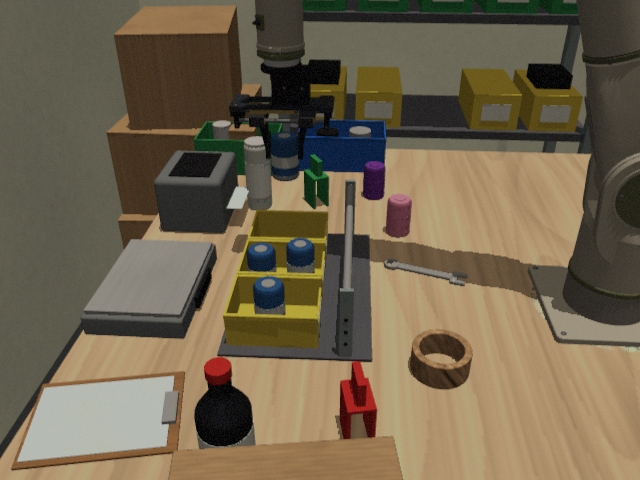

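Wrist view: the held filter (320,320) hangs over the empty bin, whose shared wall runs along row 142. The rail at column 130 is clear of the gripper. Side view: the filter is upright in the fingers at (285,155). I'm lowering it into the bin now.

Request:
jog_arm:
  plan:
    - [0,0,0,0,0,15,-0.2]
    - [0,0,0,0,0,45,-0.2]
    - [0,0,0,0,0,80,-0.2]
    - [0,0,0,0,0,110,-0.2]
    - [0,0,0,0,0,135,-0.2]
    - [0,0,0,0,0,152,-0.2]
    - [0,0,0,0,0,162,-0.2]
    - [0,0,0,0,0,166,-0.2]
    - [0,0,0,0,0,168,-0.2]
    - [0,0,0,0,0,168,-0.2]
    - [0,0,0,0,0,168,-0.2]

```text
time: 6.0
ee_pos: [0.6153, -0.1443, 0.0545]
eef_rot: [0.7, 0.714, 0.0, 0.001]
ft_force: [0.8, -0.4, -3.3]
width: 0.0534
grip_force: 25.0
```

Request:
jog_arm:
  plan:
    - [0,0,0,0,0,1,-0.2]
    - [0,0,0,0,0,2,-0.2]
    - [0,0,0,0,0,2,-0.2]
    - [0,0,0,0,0,2,-0.2]

```text
time: 6.4
ee_pos: [0.615, -0.1442, 0.052]
eef_rot: [0.7, 0.714, 0.0, 0.0]
ft_force: [-0.8, 0.5, -1.2]
width: 0.0528
grip_force: 25.0
```

Contact is starting: the weight on the tool has dropped to 1.2 N. I'll release and withdraw straight up.

Request:
jog_arm:
  plan:
    - [0,0,0,0,0,0.5,0.3]
    - [0,0,0,0,0,0.5,0.7]
    - [0,0,0,0,0,0,0.7]
    - [0,0,0,0,0,0,0.7]
    - [0,0,0,0,0,-8,0.7]
    - [0,0,0,0,0,-30,0.7]
    - [0,0,0,0,0,-65,0.7]
    - [0,0,0,0,0,-105,0.7]
    - [0,0,0,0,0,-145,0.7]
    - [0,0,0,0,0,-180,0.7]
    - [0,0,0,0,0,-195,0.7]
    - [0,0,0,0,0,-200,0.7]

```text
time: 7.6
ee_pos: [0.6153, -0.1444, 0.2537]
eef_rot: [0.7, 0.714, 0.001, 0.001]
ft_force: [-0.2, -0.9, 0.2]
width: 0.0738
grip_force: 0.0
```

Run:
```python
from h import *
s=status.read_state(); M=R.from_quat(s['eef_rot']).as_matrix(); print(s['ee_pos'],np.arctan2(M[1,1],M[0,1]))
d=np.array([.5725,-.378,s['ee_pos'][2]])-s['ee_pos']; print('tool mm',(M.T@d*1000).round(1))
for n in("scene","side"):
    c=camera(n);P=pts(c);h,S,v=hsv(c)
    q=P[(h>95)&(h<128)&(S>60)&(abs(P[...,0]-.615)<.06)&(abs(P[...,1]+.1425)<.06)&(P[...,2]>.055)&(P[...,2]<.12)]
    if len(q): print(n,len(q),q.min(0).round(3),q.max(0).round(3),rect(q))
    g=(h>50)&(h<85)&(S>110)&(abs(P[...,0]-.5725)<.06)&(abs(P[...,1]+.378)<.06)&(P[...,2]<.13)
    for a in(.086,.07): print(n,rect(P[g&(P[...,2]>a)]))
```

```text
[ 0.6152923  -0.14436753  0.25368523] 0.019983289036532705
tool mm [-232.7  -47.5   -0. ]
scene 362 [ 0.592 -0.168  0.059] [ 0.642 -0.116  0.099] ((617.4852905273438, -142.52687072753906), (52.940185546875, 47.68788528442383), 77.6373062133789)
scene ((571.7685546875, -377.9599304199219), (13.668487548828125, 46.91488265991211), 30.26353645324707)
scene ((574.7605590820312, -377.36773681640625), (40.56711196899414, 61.94144058227539), 34.74742889404297)
side 492 [ 0.59  -0.165  0.057] [ 0.641 -0.114  0.097] ((616.048828125, -138.138427734375), (47.37287902832031, 51.61063003540039), 52.029144287109375)
side ((572.6632080078125, -377.90740966796875), (14.138940811157227, 54.939247131347656), 27.873741149902344)
side ((573.5175170898438, -378.1765441894531), (38.910701751708984, 63.46989059448242), 29.370452880859375)
```

Request:
jog_arm:
  plan:
    - [0,0,-0.04,-15,-3,0,0.7]
    - [0,0,-0.12,-50,-10,0,0.7]
    - [0,0,-0.2,-90,-18,0,0.7]
    - [0,0,-0.28,-130,-26,0,0.7]
    - [0,0,-0.36,-170,-35,0,0.7]
    - [0,0,-0.44,-205,-42,0,0.7]
    - [0,0,-0.49,-225,-46,0,0.7]
    - [0,0,-0.5,-233,-47,0,0.7]
    - [0,0,-0.5,-233,-47,0,0.7]
    - [0,0,-0.5,-233,-47,0,0.7]

```text
time: 8.7
ee_pos: [0.573, -0.3763, 0.2507]
eef_rot: [0.501, 0.865, 0.001, -0.001]
ft_force: [0.2, 0.8, -0.0]
width: 0.0742
grip_force: 0.0
```

Run:
```python
from h import *
s=status.read_state(); M=R.from_quat(s['eef_rot']).as_matrix(); print(s['ee_pos'],np.arctan2(M[1,1],M[0,1]))
d=np.array([.573,-.378,.084])-s['ee_pos']; print('tool mm',(M.T@d*1000).round(1))
b=dict(np.load("scene.npz")); P=pts(b); q=P[185:260,155:200].reshape(-1,3); q=q[(q[:,2]>.06)]; print(q.min(0),q.max(0),np.median(q,0), q[q[:,2]>.12][:,:2].min(0) if (q[:,2]>.12).any() else 0, q[q[:,2]>.12][:,:2].max(0) if (q[:,2]>.12).any() else 0)
s,c,P=wrist(); h,S,v=hsv(c); cv2.imwrite("pics/w3.png",c["image"][...,::-1])
g=(h>50)&(h<85)&(S>110)&(abs(P[...,0]-.5725)<.06)&(abs(P[...,1]+.378)<.06)&(P[...,2]<.13)&(P[...,2]>.07)
if g.sum()>10: print(rect(P[g]),P[g][:,2].max())
```

```text
[ 0.57297108 -0.37629187  0.25065371] 0.5205388748148746
tool mm [ -1.8  -0.9 166.7]
[ 0.62389649 -0.56960026  0.06009396] [1.17539514 0.52172246 0.88396872] [ 0.73548715 -0.32626289  0.13049543] [ 0.68073953 -0.38248976] [1.17539514 0.52172246]
((571.7330322265625, -381.7362060546875), (38.464237213134766, 59.405120849609375), 28.97393035888672) 0.12119888000184836
```

View pics/w3.png

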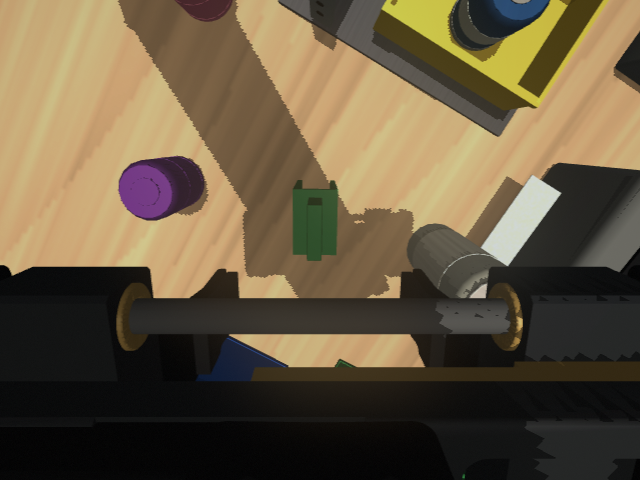

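The wrist view shows the green marker upright and aligned with the fingers, its tab at (315,230). The white cylinder at (450,260) is close to where the gripper body will come down, so I'll measure that clearance.

Run:
```python
from h import *
s,c,P=wrist(); M=R.from_quat(s['eef_rot']).as_matrix()
D=(P-np.array([.573,-.379,0]))@M*1000  # tool x,y offsets from marker
h,S,v=hsv(c)
q=D[222:300,400:500].reshape(-1,3); w=P[222:300,400:500].reshape(-1,3)
for a,b in((.01,.05),(.05,.1),(.1,.13),(.13,.18)):
    k=(w[:,2]>a)&(w[:,2]<b)
    if k.sum(): print("wrist",a,k.sum(),"tool x",q[k,0].min().round(),q[k,0].max().round(),"tool y",q[k,1].min().round(),q[k,1].max().round(),w[k,2].max())
for n in("scene","side"):
    b=camera(n); P=pts(b); D=(P-np.array([.573,-.379,0]))@M*1000
    k=(abs(D[...,0])<65)&(D[...,1]>40)&(D[...,1]<150)&(P[...,2]>.02)&(P[...,2]<.24)
    for a,e in((.02,.08),(.08,.13),(.13,.16),(.16,.24)):
        m=k&(P[...,2]>a)&(P[...,2]<e)
        if m.sum()>5: print(n,a,m.sum(),np.percentile(D[m][:,:2],[2,98],axis=0).round().tolist(),P[m][:,2].max())
```

```text
wrist 0.01 942 tool x -65.0 -8.0 tool y 99.0 183.0 0.049984562307656466
wrist 0.05 1299 tool x -55.0 -11.0 tool y 99.0 182.0 0.09996806829397231
wrist 0.1 1009 tool x -49.0 -18.0 tool y 99.0 147.0 0.12998555676657936
wrist 0.13 1559 tool x -46.0 -18.0 tool y 99.0 142.0 0.17098420213594867
scene 0.02 161 [[-27.0, 117.0], [-15.0, 149.0]] 0.07967203683084279
scene 0.08 152 [[-27.0, 120.0], [-15.0, 150.0]] 0.1292039173269497
scene 0.13 105 [[-53.0, 114.0], [-16.0, 150.0]] 0.15953345417485132
scene 0.16 236 [[-64.0, 106.0], [-19.0, 149.0]] 0.17367307453714065
side 0.02 385 [[-32.0, 106.0], [-14.0, 149.0]] 0.07995575363298846
side 0.08 349 [[-34.0, 105.0], [-14.0, 149.0]] 0.12987532169011595
side 0.13 226 [[-36.0, 104.0], [-14.0, 149.0]] 0.15989350832004534
side 0.16 183 [[-64.0, 106.0], [-19.0, 150.0]] 0.1713220770959284
```

Request:
jog_arm:
  plan:
    - [0,0,0,3,-1,15,0.7]
    - [0,0,0,6,-2,40,0.7]
    - [0,0,0,6,-2,70,0.7]
    - [0,0,0,6,-2,95,0.7]
    - [0,0,0,6,-2,115,0.7]
    - [0,0,0,6,-2,132,0.7]
    - [0,0,0,6,-2,145,0.7]
    - [0,0,0,6,-2,153,0.7]
    - [0,0,0,6,-2,157,0.7]
    - [0,0,0,6,-2,158,0.7]
    - [0,0,0,6,-2,158,0.7]

```text
time: 10.0
ee_pos: [0.5679, -0.3741, 0.0942]
eef_rot: [0.502, 0.865, 0.0, 0.0]
ft_force: [-0.3, -0.0, 0.1]
width: 0.0741
grip_force: 0.0
```

Run:
```python
from h import *
print(status.read_state()["ee_pos"])
c=camera("side"); cv2.imwrite("pics/s3.png",cv2.resize(c["image"][90:230,180:400,::-1],None,fx=3,fy=3))
```

```text
[ 0.56794477 -0.37407762  0.09417213]
```

View pics/s3.png

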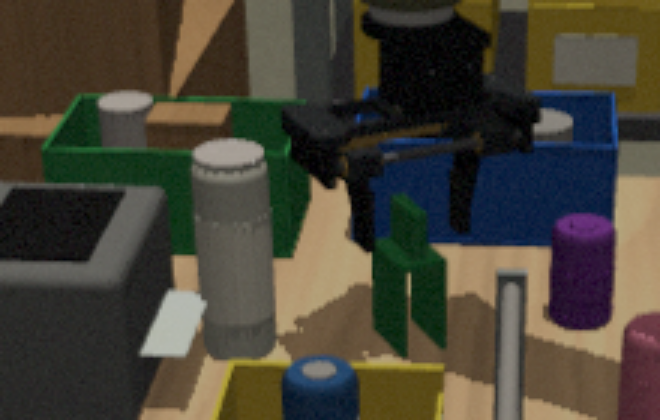

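The side crop shows the tab (410,220) midway between the fingers, at (365,215) and (462,190), and the white cylinder at (235,250) clear of the gripper. I'll close and lift.

Request:
jog_arm:
  plan:
    - [0,0,0,0,0,0,0.4]
    - [0,0,0,0,0,0,0.1]
    - [0,0,0,0,0,0,-0.2]
    - [0,0,0,0,0,0,-0.5]
    - [0,0,0,0,0,0,-0.7]
    - [0,0,0,0,0,0,-0.85]
    - [0,0,0,0,0,0,-0.85]
    - [0,0,0,0,0,0,-0.85]
    - [0,0,0,0,0,0,-0.85]
    - [0,0,0,0,0,0,-0.85]
  squeeze: 25

```text
time: 11.05
ee_pos: [0.5676, -0.3739, 0.0935]
eef_rot: [0.502, 0.865, 0.0, -0.0]
ft_force: [0.6, -0.1, -0.2]
width: 0.0118
grip_force: 25.0
```

Request:
jog_arm:
  plan:
    - [0,0,0,0,0,-8,-0.85]
    - [0,0,0,0,0,-30,-0.85]
    - [0,0,0,0,0,-65,-0.85]
    - [0,0,0,0,0,-105,-0.85]
    - [0,0,0,0,0,-140,-0.85]
    - [0,0,0,0,0,-160,-0.85]
    - [0,0,0.02,8,2,-168,-0.85]
    - [0,0,0.08,35,6,-168,-0.85]
    - [0,0,0.15,70,13,-168,-0.85]
    - [0,0,0.23,110,20,-168,-0.85]
    - [0,0,0.3,145,27,-168,-0.85]
    - [0,0,0.36,175,33,-168,-0.85]

```text
time: 12.25
ee_pos: [0.508, -0.2029, 0.2607]
eef_rot: [0.649, 0.761, -0.0, -0.001]
ft_force: [0.9, -0.9, -2.2]
width: 0.0118
grip_force: 25.0
```

Run:
```python
from h import *
s=status.read_state(); M=R.from_quat(s['eef_rot']).as_matrix(); print(s['ee_pos'],s['width'],np.arctan2(M[1,1],M[0,1]))
d=np.array([.485,-.1355,.26])-s['ee_pos']; print('tool mm',(M.T@d*1000).round(1))
```

```text
[ 0.50803227 -0.2029127   0.26067981] 0.011839843433939902 0.1576122671871228
tool mm [ 70.2 -12.2   0.8]
```

Request:
jog_arm:
  plan:
    - [0,0,0.05,28,-5,0,-0.85]
    - [0,0,0.1,50,-9,0,-0.85]
    - [0,0,0.14,65,-12,0,-0.85]
    - [0,0,0.14,70,-12,0,-0.85]
    - [0,0,0.14,70,-12,0,-0.85]
    - [0,0,0.14,70,-12,0,-0.85]

```text
time: 12.85
ee_pos: [0.4862, -0.1392, 0.2613]
eef_rot: [0.7, 0.714, -0.0, -0.0]
ft_force: [-0.2, -1.0, -1.6]
width: 0.0118
grip_force: 25.0
```

Run:
```python
from h import *
s=status.read_state(); M=R.from_quat(s['eef_rot']).as_matrix(); p=s['ee_pos']; print(p,np.arctan2(M[1,1],M[0,1]))
for n in("scene","side","wrist"):
    if n=="wrist": s,c,P=wrist()
    else: c=camera(n);P=pts(c)
    h,S,v=hsv(c)
    near=(abs(P[...,0]-p[0])<.06)&(abs(P[...,1]-p[1])<.07)
    g=(h>50)&(h<85)&(S>100)&near&(P[...,2]>.1)
    q=P[g]
    if len(q)>10: print(n,"green",len(q),q.min(0).round(3),q.max(0).round(3),rect(q),"plate",rect(q[q[:,2]>.235]) if (q[:,2]>.235).sum()>5 else 0)
    r=(S<90)&(abs(P[...,0]-.485)<.03)&(P[...,1]>-.1)&(P[...,1]<.1)&(P[...,2]>.124)&(P[...,2]<.14)
    q=P[r]
    if len(q)>20:
        L=cv2.fitLine((q[:,:2]*1000).astype(np.float32),cv2.DIST_HUBER,0,.01,.01).ravel(); print(n,"rail",len(q),"x at y=-.1425",L[2]+L[0]/L[1]*(-142.5-L[3]),L[0]/L[1],rect(q),q[:,2].max())
    if n=="scene": cv2.imwrite("pics/sc4.png",cv2.resize(c["image"][160:310,200:420,::-1],None,fx=3,fy=3))
```

```text
[ 0.48624105 -0.13917728  0.26128607] 0.019945631322552917
scene green 1019 [ 0.43  -0.177  0.167] [ 0.522 -0.1    0.444] ((485.7298583984375, -128.43704223632812), (61.26129913330078, 96.67579650878906), 42.78334426879883) plate ((485.6847839355469, -128.38833618164062), (61.26129913330078, 96.54307556152344), 42.78334426879883)
scene rail 407 x at y=-.1425 486.97998 -0.01213403 ((483.0705261230469, 0.13399505615234375), (14.627569198608398, 199.7305145263672), 0.8340743780136108) 0.13727717170603837
side green 779 [ 0.427 -0.18   0.168] [ 0.54  -0.096  0.515] ((483.12884521484375, -138.9103240966797), (112.47013854980469, 83.09475708007812), 1.8602018356323242) plate ((483.12884521484375, -138.9103240966797), (112.47013854980469, 83.09475708007812), 1.8602018356323242)
side rail 427 x at y=-.1425 485.09427 -0.016082913 ((482.8692321777344, -0.00386810302734375), (13.917887687683105, 200.07421875), 0.8464780449867249) 0.1351837152268931
wrist green 4869 [ 0.466 -0.178  0.168] [ 0.506 -0.071  0.423] ((486.1131896972656, -124.63249206542969), (39.66116714477539, 106.8189926147461), 0.878090500831604) plate ((486.1131896972656, -124.63249206542969), (39.66116714477539, 106.8189926147461), 0.878090500831604)
wrist rail 3355 x at y=-.1425 484.90042 -0.017858095 ((483.05517578125, -38.953433990478516), (13.992391586303711, 122.15335845947266), 1.017047643661499) 0.13563582723194378
```

View pics/sc4.png

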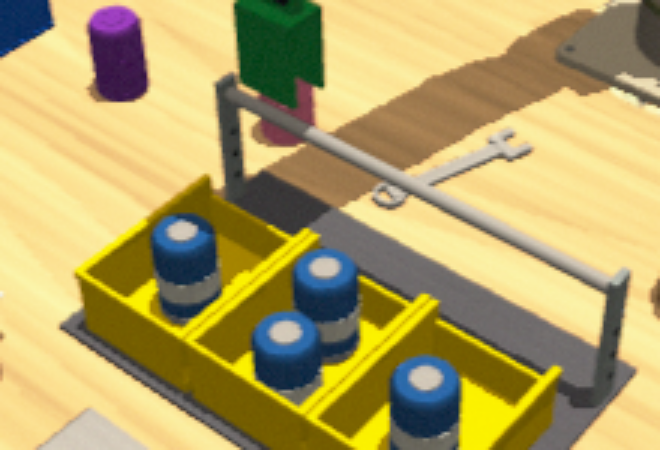

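The crop shows the spare upright in its bin at (187,265). The marker (280,50) is held upright over the rail, its feet at 0.168 m and its centre within about 1 mm of the rail line. I'm lowering it.

Request:
jog_arm:
  plan:
    - [0,0,0,3,-1,8,-0.85]
    - [0,0,0,4,-1,25,-0.85]
    - [0,0,0,4,-1,45,-0.85]
    - [0,0,0,4,-1,65,-0.85]
    - [0,0,0,4,-1,82,-0.85]
    - [0,0,0,4,-1,95,-0.85]
    - [0,0,0,4,-1,102,-0.85]
    - [0,0,0,4,-1,105,-0.85]
    - [0,0,0,4,-1,106,-0.85]
    - [0,0,0,4,-1,106,-0.85]

```text
time: 14.0
ee_pos: [0.4856, -0.1345, 0.1561]
eef_rot: [0.7, 0.714, 0.0, 0.0]
ft_force: [0.6, 0.5, -1.6]
width: 0.0115
grip_force: 25.0
```

Request:
jog_arm:
  plan:
    - [0,0,0,0,0,1,-0.85]
    - [0,0,0,0,0,2,-0.85]
    - [0,0,0,0,0,3,-0.85]
    - [0,0,0,0,0,3,-0.85]
    - [0,0,0,0,0,3,-0.85]

```text
time: 14.5
ee_pos: [0.4853, -0.1344, 0.1526]
eef_rot: [0.7, 0.714, 0.0, 0.0]
ft_force: [0.6, 0.0, -2.5]
width: 0.0116
grip_force: 25.0
```

Request:
jog_arm:
  plan:
    - [0,0,0,0,0,1,-0.85]
    - [0,0,0,0,0,2,-0.85]
    - [0,0,0,0,0,2,-0.85]

```text
time: 14.8
ee_pos: [0.4855, -0.1345, 0.1522]
eef_rot: [0.7, 0.714, 0.0, 0.0]
ft_force: [-6.9, 1.0, 13.3]
width: 0.0118
grip_force: 25.0
```

The marker is seated on the rail (13 N). I'll ease off, open and withdraw upward.

Request:
jog_arm:
  plan:
    - [0,0,0,0,0,-1,-0.85]
    - [0,0,0,0,0,-1,-0.85]
    - [0,0,0,0,0,-1,-0.6]
    - [0,0,0,0,0,-1,-0.3]
    - [0,0,0,0,0,-1,0]
    - [0,0,0,0,0,-1,0]
    - [0,0,0,0,0,-8,0]
    - [0,0,0,0,0,-25,0]
    - [0,0,0,0,0,-55,0]
    - [0,0,0,0,0,-90,0]
    - [0,0,0,0,0,-120,0]
    - [0,0,0,0,0,-120,0]

```text
time: 16.0
ee_pos: [0.487, -0.1348, 0.2754]
eef_rot: [0.7, 0.714, 0.002, 0.003]
ft_force: [1.2, 0.5, -0.2]
width: 0.0434
grip_force: 0.0
```

Run:
```python
from h import *
for n in("scene","side"):
    c=camera(n);P=pts(c);h,S,v=hsv(c)
    q=P[(h>50)&(h<85)&(S>100)&(abs(P[...,0]-.485)<.06)&(abs(P[...,1]+.1425)<.07)&(P[...,2]>.03)&(P[...,2]<.2)]
    print(n,len(q),q.min(0).round(3),q.max(0).round(3),rect(q[q[:,2]>.143]))
    if n=="scene": cv2.imwrite("pics/sc5.png",cv2.resize(c["image"][140:310,180:420,::-1],None,fx=3,fy=3))
```

```text
scene 828 [ 0.462 -0.177  0.056] [ 0.506 -0.11   0.181] ((489.2054443359375, -140.0888671875), (15.931784629821777, 47.25979232788086), 10.934009552001953)
side 491 [ 0.463 -0.168  0.056] [ 0.506 -0.108  0.18 ] ((487.8896789550781, -137.18661499023438), (10.564125061035156, 43.92659378051758), 2.1282613277435303)
```

View pics/sc5.png

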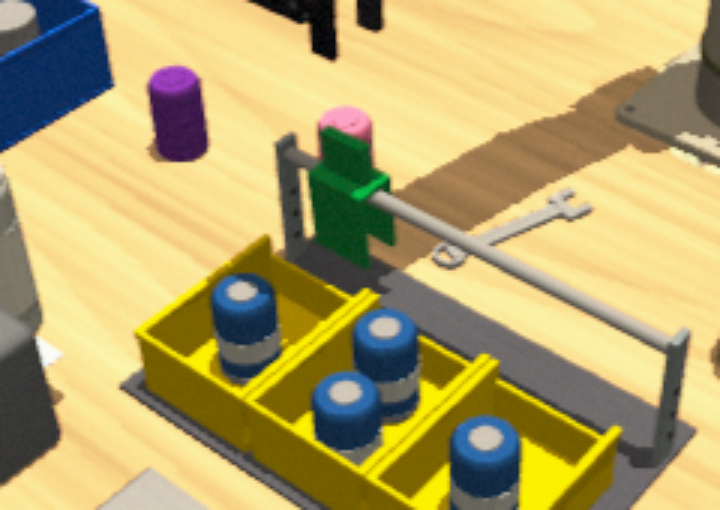

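The picture shows the green marker (350,195) straddling the rail in front of the bin holding the spare (245,320), with the gripper clear above it. I'll wait briefly for it to settle, check it hasn't moved, and hand in.

Request:
jog_arm:
  plan:
    - [0,0,0,0,0,-15,0]
    - [0,0,0,0,0,-15,0]
    - [0,0,0,0,0,-15,0]
    - [0,0,0,0,0,-15,0]
    - [0,0,0,0,0,-15,0]
    - [0,0,0,0,0,-15,0]
    - [0,0,0,0,0,-15,0]
    - [0,0,0,0,0,-15,0]
    - [0,0,0,0,0,-15,0]
    - [0,0,0,0,0,-15,0]

```text
time: 17.1
ee_pos: [0.4852, -0.1345, 0.2856]
eef_rot: [0.7, 0.714, 0.0, 0.0]
ft_force: [-0.2, -0.9, 1.1]
width: 0.0431
grip_force: 0.0
```

Run:
```python
from h import *
c=camera("side");P=pts(c);h,S,v=hsv(c)
q=P[(h>50)&(h<85)&(S>100)&(abs(P[...,0]-.485)<.06)&(abs(P[...,1]+.1425)<.07)&(P[...,2]>.03)&(P[...,2]<.2)]
print(len(q),q.min(0).round(3),q.max(0).round(3))
if q[:,2].max()>.17: print(order.close_job())
```

```text
490 [ 0.463 -0.169  0.056] [ 0.506 -0.108  0.18 ]
the job is handed in; nothing more can be done
None
```

The job is handed in at about 17 s: the spare filter stands upright in the right (-y) bin, which was the empty one, and the green marker hangs by itself on the rail in front of that bin, a few millimetres from its middle.

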